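# Advance the button tins in the dispenser rail

## Task

Push the row of four button tins along the rail, as one train from behind, until the front tin is fully home against the end stop and all four touch. Then swing the keeper arm shut behind the last tin, as far as it goes. Use the fingertips only and do not lift or tip the tins or pull the row apart; leave the keeper open until the row is home, do not disturb the spool, bottle and screwdriver, and finish clear of everything.

Things in the scene. Friction and masses are not known exactly. Their poses are not given: they have to be found in the camera images.
- rail: Fixed aluminium channel rail, 338 mm long. Origin: on the bench under the channel's middle, z up, +x along the channel towards the end stop, +y to the left of that. Channel floor top at z = 5 mm; side walls with inner faces at y = +-20, outer at +-26, tops at z = 13 mm. The end at x = -170 mm is open. Tin centres when all are home: x = 139, 97, 55, 13 mm; rear face of the last: x = -8 mm.
- stop_face (a point): Middle of the end stop's face that the front tin must meet, at rail x = +160 mm, 22 mm above the bench. The stop is an upright dark steel plate, 56 mm wide, 8 mm thick, top 40 mm above the bench.
- tin1: Plain metal button tin, first of the row, nearest the end stop. A box 42 mm along the rail, 36 mm across, 34 mm high, 50 to 115 g, with a round brown sample button, 2 mm thick, on the lid (seen only). Origin: centre of its underside, on the channel floor; x along the rail towards the stop, z up. It slides in the channel with 2 mm play at each side; its top is 39 mm above the bench.
- tin2: Plain metal button tin, second of the row. A box 42 mm along the rail, 36 mm across, 34 mm high, 50 to 115 g, with a round brown sample button, 2 mm thick, on the lid (seen only). Origin: centre of its underside, on the channel floor; x along the rail towards the stop, z up. It slides in the channel with 2 mm play at each side; its top is 39 mm above the bench.
- tin3: Plain metal button tin, third of the row. A box 42 mm along the rail, 36 mm across, 34 mm high, 50 to 115 g, with a round brown sample button, 2 mm thick, on the lid (seen only). Origin: centre of its underside, on the channel floor; x along the rail towards the stop, z up. It slides in the channel with 2 mm play at each side; its top is 39 mm above the bench.
- tin4: Plain metal button tin, last of the row, the one to push on. A box 42 mm along the rail, 36 mm across, 34 mm high, 50 to 115 g, with a round brown sample button, 2 mm thick, on the lid (seen only). Origin: centre of its underside, on the channel floor; x along the rail towards the stop, z up. It slides in the channel with 2 mm play at each side; its top is 39 mm above the bench.
- keeper (a joint): Angle of the keeper arm: 0 = fully open, 1.9 rad = shut at its stop, square across the channel. At value q it points from its pin at angle (pi/2 + 1.9 - q) counter-clockwise from rail +x, seen from above: open, backwards and outwards beside the channel; shut, along rail +y. Starts at 0 to 0.4, stays where left, turns with about 0.04 Nm. Shut, it is 4 mm behind the last tin of a row that is home.
- keeper_pin (a point): Axis of the keeper's upright hinge pin, beside the channel at rail x = -15, y = -52 mm; this point is 25 mm above the bench. The pin's head is 18 mm across, its top 35 mm above the bench.
- keeper_mid (a point): Point on the keeper arm's mid plane, 50 mm from the pin axis, 25 mm above the bench. The flat steel arm is 6 mm thick, reaches 84 mm from the pin axis and spans 19 to 31 mm above the bench (it passes over the channel walls); its last 14 mm carry an upright tab to 57 mm above the bench.
- spool: Bystander: thread spool standing upright, 44 mm across, 48 mm high; origin at the centre of its underside.
- oil: Bystander: small clear plastic oil bottle standing upright, 40 mm across, 85 mm high; origin at the centre of its underside.
- driver: Bystander: screwdriver 150 mm long lying on the bench; origin under its middle.

How it is judged:
On the way, in this order (a step that is already met when the one before it is completed fails the run):
1. the row of tins is pushed home against the end stop with the keeper still open (x of tin1 in the frame of rail between 0.1365 and 0.142 m and z of tin1 in the frame of rail between 0.002 and 0.008 m and y of tin1 in the frame of rail between -0.005 and 0.005 m and angle between each of tin1, tin2, tin3, tin4's own z axis and vertical below 0.06 rad and x of tin2 in the frame of rail between 0.094 and 0.1 m and z of tin2 in the frame of rail between 0.002 and 0.008 m and y of tin2 in the frame of rail between -0.005 and 0.005 m and x of tin3 in the frame of rail between 0.0515 and 0.058 m and z of tin3 in the frame of rail between 0.002 and 0.008 m and y of tin3 in the frame of rail between -0.005 and 0.005 m and x of tin4 in the frame of rail between 0.009 and 0.016 m and z of tin4 in the frame of rail between 0.002 and 0.008 m and y of tin4 in the frame of rail between -0.005 and 0.005 m and value of joint keeper below 0.9 rad), for 0.2 s.
2. the keeper arm is swung shut behind the last tin (value of joint keeper above 1.8 rad), for 0.2 s.
At the end, for the whole second after the job is handed in: All four tins stand upright on the channel floor, the front one within 2.5 mm of the end stop and the last within 4 mm of its home place (so all touch), at rest; the keeper arm is within 0.1 rad of its shut stop (x of tin1 in the frame of rail between 0.1365 and 0.142 m and z of tin1 in the frame of rail between 0.002 and 0.008 m and y of tin1 in the frame of rail between -0.005 and 0.005 m and angle between each of tin1, tin2, tin3, tin4's own z axis and vertical below 0.06 rad and x of tin2 in the frame of rail between 0.094 and 0.1 m and z of tin2 in the frame of rail between 0.002 and 0.008 m and y of tin2 in the frame of rail between -0.005 and 0.005 m and x of tin3 in the frame of rail between 0.0515 and 0.058 m and z of tin3 in the frame of rail between 0.002 and 0.008 m and y of tin3 in the frame of rail between -0.005 and 0.005 m and x of tin4 in the frame of rail between 0.009 and 0.016 m and z of tin4 in the frame of rail between 0.002 and 0.008 m and y of tin4 in the frame of rail between -0.005 and 0.005 m and value of joint keeper above 1.8 rad and linear speed of each of tin1, tin2, tin3, tin4 below 0.01 m/s).
It fails at once if a tin is lifted (z of any of tin1, tin2, tin3, tin4 in the frame of rail above 0.015 m).
It fails at once if a tin is tipped (angle between any of tin1, tin2, tin3, tin4's own z axis and vertical above 0.3 rad).
It fails at once if the row is pulled apart (a gap over 15 mm) (distance between tin1 and tin2 above 0.057 m or distance between tin2 and tin3 above 0.057 m or distance between tin3 and tin4 above 0.057 m).
It fails at once if the keeper is swung in before the row is home (value of joint keeper above 0.9 rad and x of tin1 in the frame of rail below 0.13 m).
It fails at once if the spool, bottle or screwdriver is disturbed (moved over 20 mm) (distance of any of spool, oil, driver from where it was at the start of the episode above 0.02 m).
It also fails if it takes over 48 s, if anything falls off the work surface, if the arm or the gripper's body presses on something with over 40 N, if the wrist force passes 120 N, or if a joint passes its speed limit or range.

## Robot

A 7-joint arm with a two-finger parallel gripper is mounted at the origin on the work surface. World frame = base frame: x ahead of the robot, y to its left, z up, the work surface at z = 0. Lengths are in m, angles in rad, forces in N, time in s.
With the tool pointing down it reaches from about 0.425 to 0.875 m from the base axis. Payload 8.4 kg.
Tool frame: the origin (TCP) lies midway between the tips of the shut fingers; the grasp point (between the pads) lies 19 mm behind it; z points along the fingers, y is the line along which they close (so a half turn about z gives the same grasp; the last joint's range is limited). The gripper opens to 85 mm and grips with 20 to 120 N. Pads are 22 mm wide; open, the fingers measure 114 mm over their backs; the gripper's body (76 mm by 85 mm) begins 54 mm behind the grasp point. The pads swing forward as they close: fully open they stand 13 mm farther back than shut.
Start: joints at [1.027, 0.333, 0.04, 1.465, -0.013, 1.343, -0.059], TCP at [0.28, -0.587, 0.231] pointing down, gripper open.
Joint ranges: [-2.58, 2.58], [-0.38, 2.09], [-1.3, 1.39], [0.25, 2.4], [-1.5, 4.64], [0.08, 2.09], [-2.65, 2.65]. Speed limits (rad/s): [2.22, 2.22, 2.79, 2.79, 3.14, 3.14, 3.14].

## Interface

Orientations are given as a 3x3 rotation matrix whose columns are the frame's x, y, z axes.
In Python, from cell import robot, eyes gives the robot as it stands (robot), with the cameras (eyes).
- The arm moves only by the shell command python3 steer.py 'ROWS' [FORCE]. ROWS is 1 to 8 rows, parted by a bar, with the numbers parted by spaces; each row has 5 numbers: the finger opening in m, then dx, dy, dz in shares of the most that a row can go, 1 being 50 mm, then a turn about the tool's z in normalised numbers (1 is pi rad); each row shifts and turns the commanded pose from where the row before left it, along the tool's axes as they then stand; what a row does not reach is not made up. A row lasts 1/10 s, in which the tool goes at most 0.05 m and 0.15 rad, less where a joint would pass 70% of its speed; a pose out of reach is approached as far as the arm can. The fingers move at their own pace and stop on an object; FORCE is the grip in N (left out, the last holds). Time passes only in rows, so rows that do not move let the fingers close. It prints the time, the measured TCP pose, the force, the opening and the grip force at its end. Input that does not fit is refused with a message, and nothing moves.
- robot.sense(): the state, without advancing time (a new reading comes with each control period).
- eyes.grab_frame(name): name is "side" or "top"; returns the picture (384x512x3 uint8, blue, green, red); there is no depth.
- eyes.camera_model(name): a dict with "fx", "fy", "cx", "cy" (pixels), "view" (4x4, takes a point from world to camera coordinates). Camera axes: x right, y down, z forward; pixel columns grow to the right and rows downward; lengths in m; the calibration is good to about 2 mm. A picture is of the moment at which its call begins. camera_model takes no time and is no camera call.
- robot.hand_in(): hands the job in; it is judged then, once.
The state is a dict: "time_s": time; "q": joint angles; "qd": joint speeds; "tau": joint torques, N m; "tcp_pos": TCP position; "eef_rot": TCP orientation; "force": force on the tool from outside, world axes, zero at the start; "wrist_torque": the same for the moment, N m; "finger_gap": finger opening in m; "finger_force": force on a finger pad.
Only numpy, scipy, OpenCV 4.12 (cv2) and the standard library are available. Lean on these libraries where they do the work, as an engineer would, in place of code of your own. Each camera call takes 0.05 s, during which the arm holds its last target. There are 200 camera calls.

## Working session

There is one attempt and no reset: what is moved stays moved. The work goes in short steps, Python scripts to look and compute and a shell command to move; the robot and the scene stay as the last step left them, time stands still between calls to the robot, and variables do not carry over. Pictures are saved under pics/ and viewed, at most 10 in all, crops included, and the job is handed in when it is done.

```bash
mkdir -p pics; ls; python3 - <<'E'
from cell import robot, eyes
import cv2
for n in("top","side"):
    cv2.imwrite(f"pics/{n}0.png",eyes.grab_frame(n)); m=eyes.camera_model(n); print(n,m)
s=robot.sense();print(s["time_s"],s["tcp_pos"],s["eef_rot"],s["finger_gap"])
E
```

```text
cell.py
pics
steer.py
top {'fx': 459.75679897926096, 'fy': 459.75679897926096, 'cx': 266.8441529759562, 'cy': 180.07390749243692, 'view': array([[-0.0189809 , -0.99980134, -0.00608244, -0.00211542],
       [-0.99522985,  0.01947568, -0.0955942 ,  0.5621693 ],
       [ 0.09569367,  0.00423896, -0.9954018 ,  1.30679207],
       [ 0.        ,  0.        ,  0.        ,  1.        ]])}
side {'fx': 451.51611455003933, 'fy': 451.51611455003933, 'cx': 260.39666696364674, 'cy': 192.5084574459557, 'view': array([[-0.98189972, -0.18853434, -0.01810375,  0.54886483],
       [-0.08546034,  0.52631758, -0.84598246,  0.09245343],
       [ 0.16902507, -0.82912279, -0.5329033 ,  1.4558965 ],
       [ 0.        ,  0.        ,  0.        ,  1.        ]])}
0.1 [ 0.27947277 -0.58639375  0.23051808] [[ 9.02705959e-01  4.30257397e-01 -7.24238328e-04]
 [ 4.30257990e-01 -9.02705103e-01  1.24820083e-03]
 [-1.16725995e-04 -1.43836765e-03 -9.99998959e-01]] 0.08558373199839547
```

View pics/top0.png

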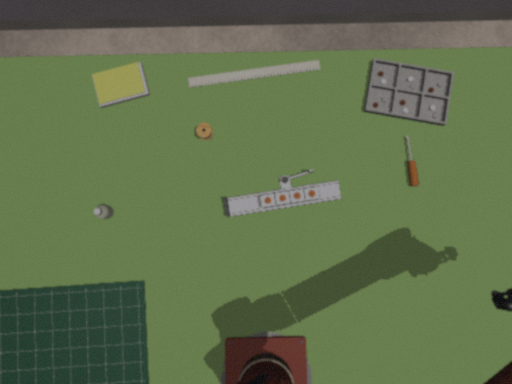

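View pics/side0.png

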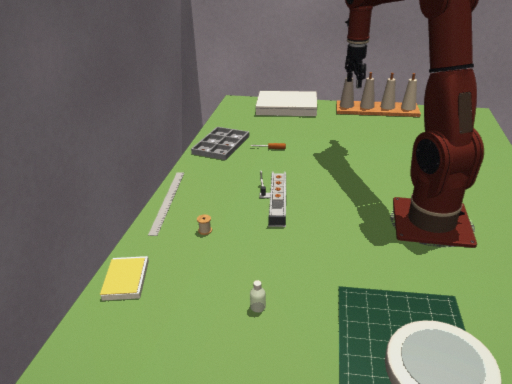

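```bash
python3 - <<'E'
import cv2
i=cv2.imread("pics/top0.png")[155:225,215:355]
cv2.imwrite("pics/topc.png",cv2.resize(i,None,fx=5.5,fy=5.5,interpolation=cv2.INTER_CUBIC))
E
```

```text
(no output)
```

View pics/topc.png

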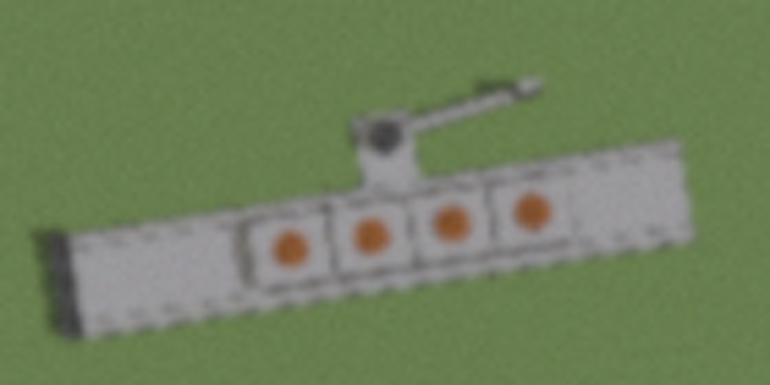

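```bash
cat > h.py <<'E'
import numpy as np, cv2
from scipy.optimize import least_squares
from cell import robot, eyes
def proj(n,P):
    m=eyes.camera_model(n); c=np.atleast_2d(P)@m["view"][:3,:3].T+m["view"][:3,3]
    return c[:,:2]/c[:,2:]*[m["fx"],m["fy"]]+[m["cx"],m["cy"]]
def unproj(n,uv,z):
    m=eyes.camera_model(n);R=m["view"][:3,:3];t=m["view"][:3,3];o=-R.T@t
    d=R.T@np.array([(uv[0]-m["cx"])/m["fx"],(uv[1]-m["cy"])/m["fy"],1]); return o+d*(z-o[2])/d[2]
def buttons(img,box):
    hsv=cv2.cvtColor(img,cv2.COLOR_BGR2HSV); x0,y0,x1,y1=box
    w=cv2.inRange(hsv,(0,110,70),(20,255,255)); k=np.zeros_like(w);k[y0:y1,x0:x1]=w[y0:y1,x0:x1]
    n,l,s,c=cv2.connectedComponentsWithStats(k)
    return [c[i] for i in range(1,n) if s[i,4]>8]
def world(p,X):
    c,s=np.cos(p[2]),np.sin(p[2]); X=np.atleast_2d(X)
    return np.c_[p[0]+c*X[:,0]-s*X[:,1],p[1]+s*X[:,0]+c*X[:,1],X[:,2]]
def rail(p,W):
    c,s=np.cos(p[2]),np.sin(p[2]); d=np.asarray(W)[:2]-p[:2]; return np.array([c*d[0]+s*d[1],-s*d[0]+c*d[1]])
E
python3 - <<'E'
from h import *
I=cv2.imread("pics/top0.png");S=cv2.imread("pics/side0.png")
bt=buttons(I,(225,160,345,220)); bs=buttons(S,(265,165,292,215)); print(bt,bs)
f=lambda u,v:((u+.5)/5.5-.5+215,(v+.5)/5.5-.5+155)
pts=[((-.170,-.026,.013),f(678,140)),((-.170,.026,.013),f(692,240)),((-.015,-.052,.035),f(384,133)),((.160,-.028,.04),f(68,235)),((.160,.028,.04),f(84,336))]
X=np.array([a for a,_ in pts]);U=np.array([b for _,b in pts])
B=np.array(sorted(bt,key=lambda c:c[0]))
def res(p):
    r=(proj("top",world(p,X))-U).ravel()
    Y=np.c_[p[3]-.042*np.arange(4),np.zeros(4),np.full(4,.041)]
    return np.r_[r,(proj("top",world(p,Y))-B).ravel()]
b=[unproj("top",u,.041) for u in B]; print(np.round(b,4))
s=least_squares(res,[.5,0,np.pi/2,.05]); print(s.x,np.round(s.fun,2))
np.save("rail.npy",s.x[:3]);p=s.x
print("tins",[np.round(rail(p,q),4) for q in b])
print("side tins",[np.round(rail(p,unproj("side",u,.041)),4) for u in bs])
t=unproj("top",f(531,86),.057);d=rail(p,t)-[-.015,-.052];print("keeper tip",d,np.hypot(*d),"q",np.pi/2+1.9-np.arctan2(d[1],d[0])%(2*np.pi))
print("rail +x ang deg",np.degrees(p[2]))
for nm,u,z in(("spool",(204,130),.048),("oil",(98,211),.085),("driver",(412,162),.01)):print(nm,unproj("top",u,z))
E
```

```text
[array([311.35, 193.  ]), array([296.85714286, 195.19047619]), array([282.0952381 , 197.57142857]), array([267.5, 199.8])] [array([278.2, 176.3]), array([278.        , 182.36363636]), array([278.        , 188.63636364]), array([277.5, 195. ])]
[[ 0.504  -0.0138  0.041 ]
 [ 0.5096 -0.0557  0.041 ]
 [ 0.5156 -0.098   0.041 ]
 [ 0.521  -0.1396  0.041 ]]
[ 0.5096196  -0.05743895  1.71139745  0.04345265] [ 0.44  0.06  0.99 -0.61  0.46  0.27 -0.97 -0.51 -0.93  0.49  0.22  0.16
  0.12  0.05 -0.14  0.1  -0.15 -0.05]
tins [array([ 0.044 , -0.0006]), array([ 0.0018, -0.0002]), array([-0.041 , -0.0002]), array([-0.083 ,  0.0002])]
side tins [array([-0.0801,  0.002 ]), array([-0.0374,  0.002 ]), array([0.0048, 0.0026]), array([0.0458, 0.0016])]
keeper tip [-0.07663301 -0.01091404] 0.07740629036257007 q 0.18773543607011112
rail +x ang deg 98.05585105037297
spool [0.70877516 0.16563379 0.048     ]
oil [0.47975967 0.45476247 0.085     ]
driver [ 0.60872472 -0.44106069  0.01      ]
```

The pictures show the rail with the stop at the left/near end (top image ~228,205), four buttons from (267,200) to (311,193) and the keeper open at (285,180)→(312,171). Measured spacings (42 mm) and keeper tip radius (77 mm) agree with the given sizes.

The manual's scale: shifts go in shares of 50 mm and turns go in shares of pi rad. Converting my numbers, 0.15 rad / 3.1416 = 0.0477.

```bash
cat > to.py <<'E'
# python3 to.py railx raily z : delta in tool axes, yaw error to (tool y = -rail x)
import sys
from h import *
p=np.load("rail.npy");s=robot.sense();R=np.array(s["eef_rot"])
print("t",s["time_s"],"rail tcp",np.round(rail(p,s["tcp_pos"]),4),"z",round(s["tcp_pos"][2],4),"F",np.round(s["force"],1),"gap",round(s["finger_gap"],4))
y=-np.array([np.cos(p[2]),np.sin(p[2]),0]);turn=np.arctan2(-(R[:,0]@y),R[:,1]@y);print("turn",round(turn,4))
Z=np.array([0,0,-1.]);Rt=np.c_[np.cross(y,Z),y,Z]
for a in sys.argv[1:]:
    w=world(p,np.array([float(v) for v in a.split(",")]))[0];d=w-s["tcp_pos"]
    print(a,"delta tool now",np.round(R.T@d,4),"after turn",np.round(Rt.T@d,4))
E
python3 steer.py '0 0 0 0 0.0477 | 0 0 0 0 0.0493 | 0 0 0 0 0 | 0 0 0 0 0 | 0 0 0 0 0' 40; python3 to.py=- 2>/dev/null; python3 to.py -0.14,0,0.1
```

```text
time_s: 0.6
tcp_pos: [0.2797, -0.5866, 0.2311]
eef_rot: [[0.989, 0.148, -0.0], [0.148, -0.989, 0.0], [-0.0, -0.0, -1.0]]
force: [0.8, -0.3, -1.3]
finger_gap: 0.0127
finger_force: 0.0
t 0.6 rail tcp [-0.4917  0.3018] z 0.2311 F [ 0.8 -0.3 -1.3] gap 0.0127
turn 0.0078
-0.14,0,0.1 delta tool now [ 0.3046 -0.3493  0.1312] after turn [ 0.3018 -0.3517  0.1311]
```

To row units: -0.029 m is -0.58, 0.025 m is 0.5, 0.008 rad / 3.1416 = 0.0025.

```bash
python3 steer.py '0 0.5 -0.58 0.16 0.0025 | 0 0.5 -0.58 0.16 0 | 0 0.5 -0.58 0.16 0 | 0 0.5 -0.58 0.16 0 | 0 0.5 -0.58 0.16 0 | 0 0.5 -0.58 0.16 0 | 0 0.5 -0.58 0.16 0 | 0 0.5 -0.58 0.16 0' >/dev/null; python3 to.py -0.14,0,0.1
```

```text
t 1.4 rail tcp [-0.2592  0.1004] z 0.1672 F [ 0.7 -0.5 -0.9] gap -0.0
turn -0.0013
-0.14,0,0.1 delta tool now [ 0.1002 -0.1193  0.0672] after turn [ 0.1004 -0.1192  0.0672]
```

```bash
python3 steer.py '0 0.4 -0.48 0.24 0 | 0 0.4 -0.48 0.24 0 | 0 0.4 -0.48 0.24 0 | 0 0.4 -0.48 0.24 0 | 0 0.4 -0.46 0.24 0 | 0 0 0 0.14 0 | 0 0 0 0 0 | 0 0 0 0 0' >/dev/null; python3 to.py -0.137,0,0.014
python3 - <<'E'
from h import *
a=eyes.grab_frame("top")[150:225,215:355];b=eyes.grab_frame("side")[150:225,215:355]
cv2.imwrite("pics/c1.png",cv2.resize(np.vstack([a,b]),None,fx=4,fy=4,interpolation=cv2.INTER_CUBIC))
E
```

```text
t 2.2 rail tcp [-0.1428  0.0014] z 0.1005 F [-1.  -0.8  0.9] gap -0.0001
turn -0.0039
-0.137,0,0.014 delta tool now [ 0.0014 -0.0059  0.0865] after turn [ 0.0014 -0.0058  0.0865]
```

View pics/c1.png

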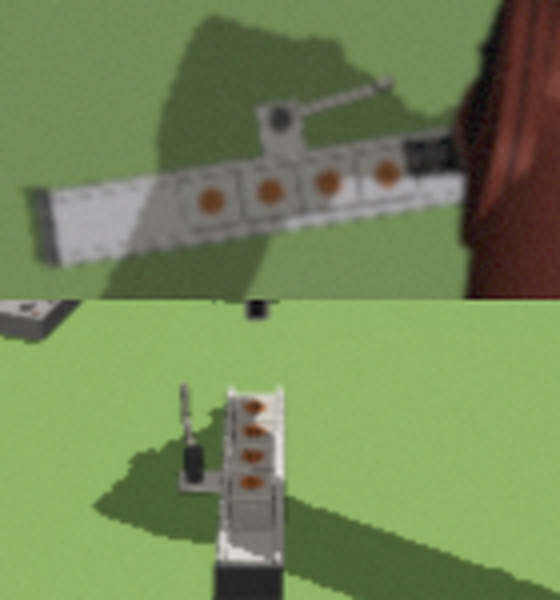

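The gripper stands over the open rail end behind tin4 (buttons unmoved, keeper still open). Descending.

To row units: 0.02 m is 0.4, 0.0014 m is 0.028, -0.004 rad / 3.1416 = -0.0013.

```bash
python3 steer.py '0 0.028 0 0.4 -0.0013 | 0 0 0 0.4 0 | 0 0 0 0.4 0 | 0 0 0 0.3 0 | 0 0 0 0.2 0 | 0 0 0 0 0 | 0 0 0 0 0' ; python3 to.py -0.09,0,0.014
```

```text
time_s: 3.0
tcp_pos: [0.5305, -0.198, 0.0159]
eef_rot: [[0.99, 0.14, 0.001], [0.14, -0.99, -0.0], [0.001, 0.0, -1.0]]
force: [-0.4, 1.1, 0.2]
finger_gap: -0.0003
finger_force: 0.0
t 3.0 rail tcp [-0.1421 -0.0009] z 0.0159 F [-0.4  1.1  0.2] gap -0.0003
turn -0.0
-0.09,0,0.014 delta tool now [-0.0009 -0.0521  0.0019] after turn [-0.0009 -0.0521  0.0019]
```

To row units: -0.004 m is -0.08.

```bash
python3 steer.py '0 0 -0.08 0 0 | 0 0 -0.08 0 0 | 0 0 -0.08 0 0 | 0 0 -0.08 0 0 | 0 0 -0.08 0 0 | 0 0 -0.08 0 0 | 0 0 -0.08 0 0 | 0 0 -0.08 0 0' | grep force; python3 steer.py '0 0 -0.08 0 0 | 0 0 -0.08 0 0 | 0 0 -0.08 0 0 | 0 0 -0.08 0 0 | 0 0 -0.08 0 0 | 0 0 -0.08 0 0 | 0 0 -0.08 0 0 | 0 0 -0.08 0 0'|grep force; python3 to.py -0.0225,0,0.016
python3 - <<'E'
from h import *
p=np.load("rail.npy")
print([np.round(rail(p,unproj("top",u,.041)),4) for u in buttons(eyes.grab_frame("top"),(215,160,345,220))])
E
```

```text
force: [0.1, -2.0, -0.5]
finger_force: 0.9
force: [-0.4, -2.0, 1.6]
finger_force: 1.2
t 4.6 rail tcp [-0.0775 -0.0007] z 0.0154 F [-0.4 -2.   1.6] gap -0.0001
turn 0.0001
-0.0225,0,0.016 delta tool now [-0.0007 -0.055  -0.0006] after turn [-0.0007 -0.055  -0.0006]
[array([-0.1227, -0.0024]), array([-0.0007,  0.0004]), array([ 0.0418, -0.0004]), array([ 0.0831, -0.0005])]
```

To row units: -0.004 m is -0.08.

```bash
python3 steer.py '0 0 -0.08 0 0 | 0 0 -0.08 0 0 | 0 0 -0.08 0 0 | 0 0 -0.08 0 0 | 0 0 -0.08 0 0 | 0 0 -0.08 0 0 | 0 0 -0.08 0 0 | 0 0 -0.08 0 0' | grep force; python3 steer.py '0 0 -0.08 0 0 | 0 0 -0.08 0 0 | 0 0 -0.06 0 0 | 0 0 -0.04 0 0 | 0 0 -0.04 0 0 | 0 0 -0.02 0 0'|grep force; python3 to.py -0.0225,0,0.016
python3 - <<'E'
from h import *
p=np.load("rail.npy")
print([np.round(rail(p,unproj("top",u,.041)),4) for u in buttons(eyes.grab_frame("top"),(215,160,345,220))])
E
```

```text
force: [0.1, -2.6, 2.3]
finger_force: 1.2
force: [0.6, -3.5, 1.6]
finger_force: 1.2
t 6.05 rail tcp [-0.0297 -0.0006] z 0.0153 F [ 0.6 -3.5  1.6] gap -0.0001
turn 0.0002
-0.0225,0,0.016 delta tool now [-0.0006 -0.0072 -0.0007] after turn [-0.0006 -0.0072 -0.0007]
[array([-0.0621, -0.0048]), array([ 0.0479, -0.0002]), array([0.0894, 0.0006]), array([0.1321, 0.    ])]
```

To row units: -0.002 m is -0.04, -0.001 m is -0.02.

```bash
python3 steer.py '0 0 -0.04 0 0 | 0 0 -0.02 0 0 | 0 0 -0.02 0 0 | 0 0 -0.02 0 0 | 0 0 0 0 0' | grep force;  python3 steer.py '0 0 -0.02 0 0 | 0 0 0 0 0' | grep force; python3 to.py
```

```text
force: [0.8, -2.1, 0.8]
finger_force: 0.7
force: [0.6, -1.5, 1.2]
finger_force: 0.8
t 6.8 rail tcp [-0.0236 -0.0006] z 0.0153 F [ 0.6 -1.5  1.2] gap 0.0002
turn 0.0003
```

Not yet on the stop; creep on until the force rises.

To row units: -0.001 m is -0.02.

```bash
for k in 1; do python3 steer.py '0 0 -0.02 0 0 | 0 0 0 0 0' | grep ^force; python3 steer.py '0 0 -0.02 0 0 | 0 0 0 0 0' | grep ^force;  python3 to.py; done
```

```text
force: [-0.0, -2.1, 0.6]
force: [-0.2, -4.7, 1.4]
t 7.2 rail tcp [-0.0223 -0.0006] z 0.0153 F [-0.2 -4.7  1.4] gap 0.0001
turn -0.0002
```

To row units: -0.001 m is -0.02.

```bash
python3 steer.py '0 0 -0.02 0 0 | 0 0 0 0 0 | 0 0 0 0 0' | grep ^force; python3 to.py; python3 steer.py '0 0 -0.02 0 0 | 0 0 0 0 0 | 0 0 0 0 0' | grep ^force;  python3 to.py
python3 - <<'E'
from h import *
p=np.load("rail.npy")
print([np.round(rail(p,unproj("top",u,.041)),4) for u in buttons(eyes.grab_frame("top"),(215,160,345,220))])
E
```

```text
force: [0.8, -8.6, -0.0]
t 7.5 rail tcp [-0.0222 -0.0005] z 0.0154 F [ 0.8 -8.6 -0. ] gap 0.0004
turn -0.0009
force: [0.5, -10.1, 0.7]
t 7.8 rail tcp [-0.0221 -0.0004] z 0.0154 F [  0.5 -10.1   0.7] gap 0.0001
turn -0.0016
[array([-0.0501, -0.0055]), array([0.0548, 0.0007]), array([0.0976, 0.0001]), array([ 0.1385, -0.0003])]
```

The row stands on the stop (force 10 N, no further motion, tins at 0.1385/0.0976/0.0548). Back off and go outside the keeper.

To row units: 0.045 m is 0.9, -0.04 m is -0.8.

```bash
python3 steer.py '0 0 0.2 0 0 | 0 0 0.4 0 0 | 0 0 0 -0.6 0 | 0 0 0 -0.8 0 | 0 0 0 -0.4 0 | 0 0.9 0.16 0 0 | 0 0.9 0.16 0 0 | 0 0 0 0 0' | grep ^force; python3 to.py -0.07,-0.093,0.023
python3 - <<'E'
from h import *
p=np.load("rail.npy")
t=eyes.grab_frame("top");print([np.round(rail(p,unproj("top",u,.041)),4) for u in buttons(t,(215,160,345,220))])
a=t[140:225,215:355];b=eyes.grab_frame("side")[140:225,215:355]
cv2.imwrite("pics/c2.png",cv2.resize(np.hstack([a,b]),None,fx=2.85,fy=2.85,interpolation=cv2.INTER_CUBIC))
E
```

```text
force: [-0.1, 0.5, -0.9]
t 8.65 rail tcp [-0.0652 -0.0947] z 0.1043 F [-0.1  0.5 -0.9] gap 0.0001
turn 0.0017
-0.07,-0.093,0.023 delta tool now [-0.0019  0.005   0.0813] after turn [-0.0017  0.0048  0.0813]
[array([-0.0457, -0.0968]), array([-0.114 , -0.0043]), array([0.0132, 0.0006]), array([0.0554, 0.0004]), array([0.0976, 0.0001]), array([ 0.1385, -0.0003])]
```

View pics/c2.png

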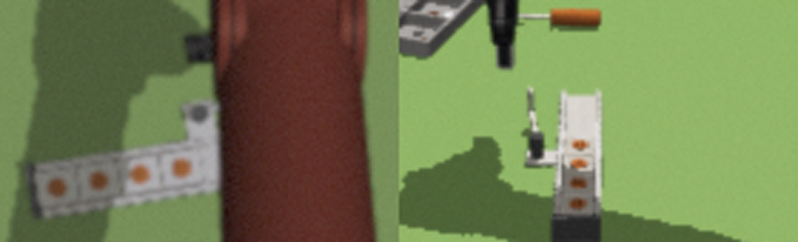

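Top view shows all four buttons packed at the stop and the side view shows the keeper still open (tab at ~531,95). Descending outside the keeper.

To row units: 0.02 m is 0.4, 0.014 m is 0.28, -0.002 rad / 3.1416 = -0.0006.

```bash
python3 steer.py '0 -0.04 0.1 0.4 -0.0006 | 0 0 0 0.4 0 | 0 0 0 0.4 0 | 0 0 0 0.28 0 | 0 0 0 0.16 0 | 0 0 0 0 0 | 0 0 0 0 0' | grep ^force; python3 to.py -0.07,-0.066,0.021
```

```text
force: [-0.4, -0.0, 0.5]
t 9.45 rail tcp [-0.0708 -0.0889] z 0.024 F [-0.4 -0.   0.5] gap 0.0003
turn 0.0022
-0.07,-0.066,0.021 delta tool now [-0.0229 -0.0009  0.003 ] after turn [-0.0229 -0.0008  0.003 ]
```

To row units: -0.009 m is -0.18, -0.008 m is -0.16.

```bash
python3 steer.py '0 -0.16 0 0.06 0 | 0 -0.16 0 0 0 | 0 -0.14 0 0 0 | 0 -0.16 0.03 0 0 | 0 -0.16 0.03 0 0 | 0 -0.18 -0.026 0 0 | 0 -0.18 -0.026 0 0 | 0 0 0 0 0' | grep ^force; python3 to.py -0.0608,-0.015,0.021 -0.0483,-0.004,0.021
python3 - <<'E'
from h import *
t=eyes.grab_frame("top")
a=t[140:225,215:355];b=eyes.grab_frame("side")[140:225,215:355]
cv2.imwrite("pics/c3.png",cv2.resize(np.hstack([a,b]),None,fx=2.85,fy=2.85,interpolation=cv2.INTER_CUBIC))
E
```

```text
force: [0.7, -0.9, 0.6]
t 10.25 rail tcp [-0.0713 -0.0301] z 0.0202 F [ 0.7 -0.9  0.6] gap -0.0001
turn 0.0018
-0.0608,-0.015,0.021 delta tool now [-0.015  -0.0105 -0.0007] after turn [-0.0151 -0.0105 -0.0008]
-0.0483,-0.004,0.021 delta tool now [-0.026  -0.0231 -0.0007] after turn [-0.0261 -0.023  -0.0008]
```

View pics/c3.png

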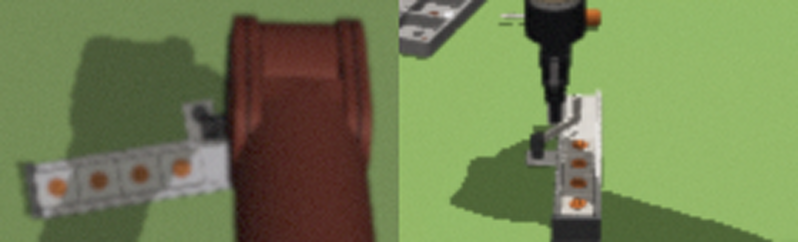

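The side view shows the keeper arm swinging with the finger, its tab (~577,105) now over the channel. Continue the arc.

To row units: -0.0075 m is -0.15, -0.007 m is -0.14.

```bash
python3 steer.py '0 -0.15 -0.1 -0.02 0 | 0 -0.15 -0.11 0 0 | 0 -0.12 -0.12 0 0 | 0 -0.1 -0.13 0 0 | 0 -0.08 -0.14 0 0 | 0 -0.06 -0.12 0 0 | 0 0 -0.04 0 0 | 0 0 0 0 0' | grep ^force; python3 to.py -0.0315,0.003,0.021
```

```text
force: [-0.7, 0.6, -1.2]
t 11.15 rail tcp [-0.0329  0.0015] z 0.0213 F [-0.7  0.6 -1.2] gap -0.0001
turn 0.0027
-0.0315,0.003,0.021 delta tool now [-0.0014 -0.0014  0.0003] after turn [-0.0015 -0.0014  0.0003]
```

To row units: -0.001 m is -0.02.

```bash
python3 steer.py '0 0 -0.02 0 0 | 0 0 -0.02 0 0 | 0 0 0 0 0 | 0 0 0 0 0' | grep ^force; python3 to.py; python3 steer.py '0 0 -0.02 0 0 | 0 0 0 0 0 | 0 0 0 0 0' | grep ^force;  python3 to.py
```

```text
force: [-0.4, -0.7, 0.2]
t 11.55 rail tcp [-0.0314  0.0015] z 0.0212 F [-0.4 -0.7  0.2] gap 0.0001
turn 0.002
force: [0.8, -3.9, -1.1]
t 11.85 rail tcp [-0.031   0.0015] z 0.0213 F [ 0.8 -3.9 -1.1] gap -0.0001
turn 0.0017
```

To row units: -0.001 m is -0.02.

```bash
python3 steer.py '0 0 -0.02 0 0 | 0 0 -0.02 0 0 | 0 0 0 0 0 | 0 0 0 0 0' | grep ^force; python3 to.py; python3 steer.py '0 0 0.3 0 0 | 0 0 0.5 0 0 | 0 0 0 -0.6 0 | 0 0 0 -0.8 0 | 0 0 0.6 -0.8 0 | 0 0 0.8 -0.6 0 | 0 0 0.8 0 0 | 0 0 0.8 0 0' | grep ^force;python3 steer.py '0 -0.6 0.8 0 0 | 0 -0.6 0.8 0 0 | 0 0 0 0 0 | 0 0 0 0 0 | 0 0 0 0 0'|grep ^force;  python3 to.py
python3 - <<'E'
from h import *
p=np.load("rail.npy")
t=eyes.grab_frame("top");print([np.round(rail(p,unproj("top",u,.041)),4) for u in buttons(t,(215,160,345,220))])
a=t[140:225,215:355];b=eyes.grab_frame("side")[140:225,215:355]
cv2.imwrite("pics/c4.png",cv2.resize(np.vstack([a,b]),None,fx=3.5,fy=3.5,interpolation=cv2.INTER_CUBIC))
E
```

```text
force: [1.6, -10.3, -1.7]
t 12.25 rail tcp [-0.0306  0.0015] z 0.0215 F [  1.6 -10.3  -1.7] gap 0.0001
turn 0.0005
force: [0.1, 0.1, -0.4]
force: [0.4, 0.1, 0.5]
t 13.55 rail tcp [-0.2975  0.06  ] z 0.1612 F [0.4 0.1 0.5] gap -0.0002
turn 0.0036
[array([0.0132, 0.0006]), array([0.055 , 0.0004]), array([0.0976, 0.0001]), array([ 1.388e-01, -1.000e-04])]
```

View pics/c4.png

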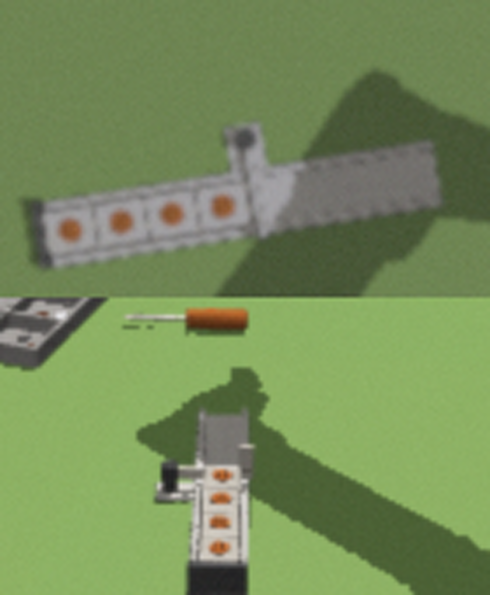

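The row is home, with the four buttons packed from (70,230) to (222,205). The keeper lies square across the channel behind tin4, from its pin at (245,138) to its tab at (262,230), and the arm is clear.

```bash
python3 -c "
from cell import robot, eyes
print(robot.hand_in())"
```

```text
the job is handed in; nothing more can be done
None
```

The job is handed in: all four tins measure within about 1 mm of home against the end stop, the keeper was pushed to its stop behind the last tin (10 N, no further motion), and the arm finished clear at about 13.6 s; no verdict came back.

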